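# Lock the swivel test station with its pin

### The job

Turn the swivel on the blue test station by its upright steel handle until the hole in its ear lines up with the hole in the blue plate below. Then take the red-handled locking pin from its stand and push it down through both holes until its collar sits fully home, flat on the ear, and let go. Leave the loose fittings on the bench (bronze valve, orange cap, grey tee, steel nut) where they lie.

Things in the scene. Friction and masses are not known exactly. Their poses are not given: they have to be found in the camera images.
- station: Fixed test station: blue plate 170 x 130 x 20 mm on a pedestal, its top 60 mm above the bench. Origin on the bench, on the vertical axis of the swivel (plate from 75 mm behind to 95 mm ahead of it in x, 65 mm to either side). Its x axis points from the swivel axis to the hole in the plate.
- plate_hole (a point): Mouth of the vertical 20 mm through-hole in the 20 mm blue plate, on its top face (60 mm above the bench), 60 mm from the swivel axis along the station's +x, framed by a yellow square. Below the plate 28 mm or more is free, enough for the pin.
- swivel (a joint): Swivel angle about its vertical axis, rad: 0 when the ear's hole is exactly over the plate's hole, positive counter-clockwise from above. Starts at -1.3 to -0.8 (ear clockwise of the plate's hole), turns from -1.5 to 0.5, stiff with friction (about 3 N at the handle), stays where it is left.
- ear_hole (a point): Mouth of the vertical 20 mm through-hole in the swivel's dark steel ear (60 x 56 x 20 mm), on its top face, 82 mm above the bench, 60 mm from the swivel axis, framed by a yellow square. The ear runs 2 mm above the blue plate. A grey riser 48 mm across, 129 mm high, stands on the swivel axis. Turns with the swivel; x points away from the axis, z up.
- handle (a point): The swivel's upright polished steel handle, a cylinder 28 mm across, rigid with the swivel, on a grey pipe opposite the ear, 100 mm from the swivel axis. Point on its axis 140 mm above the bench; bare steel from 114 to 167 mm above the bench. Turns with the swivel; x points to the swivel axis.
- pin_stand: Fixed blue plastic block 76 x 76 x 70 mm high with a vertical 20 mm hole in the middle of its top, in which the pin waits. Origin under its centre, on the bench. It stands to the left or to the right of the station.
- pin_grip (a point): Loose upright locking pin, 250 g, 116 mm long. Point: middle of its red grip (26 mm across, 48 mm tall), z up along the pin. Below the point: collar top (38 mm across) at 24 mm, collar underside at 32 mm, then a 16 mm shaft, its last 10 mm tapering to 8 mm; tip at 92 mm. Starts with the collar resting on its stand, point 102 mm above the bench; fully home it is 32 mm above ear_hole.
- valve_mid (a point): Bystander: loose bronze check-valve body, 104 x 52 x 74 mm; the point is in its middle, 30 mm up. To the other side of the station than the pin stand. Not to be disturbed.
- cap_mid (a point): Bystander: loose orange plastic coupler cap, an open cup 68 mm across and 38 mm high; the point is in its middle. Not to be disturbed.
- tee_mid (a point): Bystander: loose grey cast-iron tee fitting, 112 x 78 x 44 mm, lying flat; the point is where its pipes cross, 22 mm up. Not to be disturbed.
- nut_mid (a point): Bystander: loose polished steel hexagonal swivel nut, about 62 mm across and 36 mm high; the point is in its middle. Not to be disturbed.
Not all that is in view belongs to the job. What is shaped like the part that bears pin_grip but turquoise or yellow is not meant.

How it is judged:
On the way, in this order (a step that is already met when the one before it is completed fails the run):
1. the swivel is turned until its hole is over the plate's hole (within 0.08 rad, about 5 mm) (value of joint swivel between -0.08 and 0.08 rad), for 0.2 s.
2. the pin is pushed through both holes until its collar sits on the ear (all of step 1 and horizontal distance between pin_grip and plate_hole below 0.01 m and z of pin_grip in the frame of ear_hole below 0.036 m and angle between pin_grip's own z axis and vertical below 0.1 rad), for 0.2 s.
At the end, for the whole second after the job is handed in: The swivel is within 0.08 rad of lined up; the pin stands through both holes, within 0.1 rad of upright, its grip within 10 mm of the plate hole's axis, its collar within 4 mm of the ear's top face, at rest (all of step 2 and linear speed of pin below 0.02 m/s); the robot touches nothing.
It fails at once if the bronze valve is pushed more than 30 mm from its place (distance of valve_mid from where it was at the start of the episode above 0.03 m).
It fails at once if the orange cap is pushed more than 30 mm from its place (distance of cap_mid from where it was at the start of the episode above 0.03 m).
It fails at once if the grey tee is pushed more than 30 mm from its place (distance of tee_mid from where it was at the start of the episode above 0.03 m).
It fails at once if the steel nut is pushed more than 30 mm from its place (distance of nut_mid from where it was at the start of the episode above 0.03 m).
It also fails if it takes over 64 s, if anything falls off the work surface, if the arm or the gripper's body presses on something with over 40 N, if the wrist force passes 120 N, or if a joint passes its speed limit or range.

### The arm

A 7-joint arm with a two-finger parallel gripper is mounted at the origin on the work surface. World frame = base frame: x ahead of the robot, y to its left, z up, the work surface at z = 0. Lengths are in m, angles in rad, forces in N, time in s.
With the tool pointing down it reaches from about 0.4 to 0.85 m from the base axis. Payload 4.4 kg.
Tool frame: the origin (TCP) lies on the centre line of the jaws, within the pads' length; the fingertips stand 11 mm ahead of it and the grasp point (between the pads) lies 8 mm behind it; z points along the fingers, y is the line along which they close (so a half turn about z gives the same grasp; the last joint's range is limited). The gripper opens to 94 mm and grips with 3 to 60 N. Pads are 16 mm wide; open, the fingers measure 119 mm over their backs; the gripper's body (75 mm by 177 mm) begins 78 mm behind the grasp point.
Start: joints at [1.078, 0.628, 0.038, 1.517, -0.027, 0.996, -0.02], TCP at [0.269, -0.592, 0.216] pointing down, gripper open.
Joint ranges: [-3.06, 3.06], [-0.37, 2.12], [-1.25, 1.32], [0.18, 2.47], [-1.1, 4.24], [0.23, 1.98], [-2.94, 2.94]. Speed limits (rad/s): [2.57, 2.57, 3.14, 3.14, 3.14, 3.14, 3.14].

### API

Orientations are given as a unit quaternion [x, y, z, w].
In Python, from plant import manip, eyes, close_job gives the robot as it stands.
- The arm moves only by the tool apply_moves, never from a script. Its argument "steps" is one flat list of numbers, 6 for each row, row after row: the shift along the tool's x, y, z in mm, then the turn, a rotation vector about the tool's x, y, z in rad. A call has 1 to 5 rows; each row shifts and turns the commanded pose from where the row before left it, along the tool's axes as they then stand; what a row does not reach is not made up. A row lasts 1/8 s, in which the tool goes at most 62.5 mm and 10.7 degrees, less where a joint would pass 70% of its speed; a pose out of reach is approached as far as the arm can. A call with a gripper value outside its range is refused whole. "grip" is the closure, from 0 (fully open) to 1 (shut), set as the call begins (left out, the last holds). The fingers move at their own pace and stop on an object; "newtons" is the grip in N (left out, the last holds). Time passes only in rows, so rows that do not move let the fingers close. It gives the time, the measured TCP pose, the force, the opening and the grip force at its end, in the units of the state.
- manip.read_state(): the state, without advancing time (a new reading comes with each control period).
- eyes.snapshot(name): name is "scene" or "side" or "wrist"; returns a dict with "img" (480x640x3 uint8, red, green, blue), "depth" (480x640 float32, m along the optical axis (not along the pixel's ray), 0 where there is no reading), "fx", "fy", "cx", "cy" (pixels), "k1" (the pictures are not rectified: a ray, as slopes to the right and down, at radius r is drawn at 1 + k1 r^2 times it, then the intrinsics apply), "T" (4x4, takes a point from camera to world coordinates). Camera axes: x right, y down, z forward; pixel columns grow to the right and rows downward; lengths in m; the calibration is good to about 2 mm. A picture is of the moment at which its call begins.
- close_job(): hands the job in; it is judged then, once.
The state is a dict: "time": time; "qpos": joint angles; "joint_velocities": joint speeds; "effort": joint torques, N m; "eef_pos": TCP position; "ee_rot": TCP orientation; "force": force on the tool from outside, world axes, zero at the start; "wrist_torque": the same for the moment, N m; "gripper_width": opening from 0.0 (shut) to 1.0 (fully open); "grasp_force": force on a finger pad.
Only numpy, scipy, OpenCV 4.12 (cv2) and the standard library are available. Lean on these libraries where they do the work, as an engineer would, in place of code of your own. Each camera call takes 0.05 s, during which the arm holds its last target. There are 200 camera calls.

## Working session

There is one attempt and no reset: what is moved stays moved. The work goes in short steps, Python scripts to look and compute and a tool call to move; the robot and the scene stay as the last step left them, time stands still between calls to the robot, and variables do not carry over. Pictures are saved under pics/ and viewed, at most 10 in all, crops included, and the job is handed in when it is done.

Besides the shell and the picture viewer there is one more tool, called as name(argument=value, ...) on one line, values as JSON. apply_moves: Moves the arm, as the interface text tells. Its arguments: {"type":"object","properties":{"steps":{"type":"array","items":{"type":"number"}},"grip":{"type":"number"},"newtons":{"type":"number"}},"required":["steps"]}

```bash
mkdir -p pics
cat > h.py <<'E'
import numpy as np,cv2
from plant import manip,eyes
from scipy.spatial.transform import Rotation as R
def snap(n,f):
    s=eyes.snapshot(n); cv2.imwrite('pics/'+f+'.png',s['img'][:,:,::-1]); np.savez('pics/'+f+'.npz',**{k:s[k] for k in s}); return s
def ray(s,u,v):
    K=np.array([[s['fx'],0,s['cx']],[0,s['fy'],s['cy']],[0,0,1]],float)
    xd,yd=(u-s['cx'])/s['fx'],(v-s['cy'])/s['fy']; x,y=xd,yd
    for _ in range(20):
        f=1+s['k1']*(x*x+y*y); x,y=xd/f,yd/f
    return np.array([x,y,1.])
def atz(s,u,v,z):
    T=s['T']; d=T[:3,:3]@ray(s,u,v); o=T[:3,3]; return o+d*(z-o[2])/d[2]
def atd(s,u,v):
    T=s['T']; d=float(s['depth'][int(round(v)),int(round(u))]); return T[:3,3]+T[:3,:3]@ray(s,u,v)*d
E
python3 - <<'E'
from h import *
for n in ['scene','side']:
    s=snap(n,n+'0'); print(n,s['T'].round(3).tolist(),s['fx'],s['k1'])
st=manip.read_state(); print(st)
E
```

```text
scene [[-0.08, 0.67, -0.738, 1.318], [0.997, 0.066, -0.048, 0.109], [0.017, -0.74, -0.673, 0.727], [0.0, 0.0, 0.0, 1.0]] 468.8866674998618 -0.03665800372834193
side [[-0.828, -0.333, 0.452, 0.007], [-0.561, 0.476, -0.677, 1.023], [0.01, -0.814, -0.581, 0.932], [0.0, 0.0, 0.0, 1.0]] 594.7708314481658 -0.12656859830679842
{'time': 0.1, 'qpos': array([ 1.07820133,  0.62920668,  0.03846896,  1.51825797, -0.02703289,
        0.996264  , -0.02004895]), 'joint_velocities': array([ 7.62624377e-04, -9.61639821e-05, -7.48934630e-05, -1.30374148e-03,
       -1.87673462e-04, -5.38671226e-04, -1.94612454e-04]), 'effort': array([ 2.98947867e-03, -5.50783968e+01,  1.14728518e+00, -1.87113243e+01,
       -5.22039004e-02,  1.92490581e-02,  5.12948225e-05]), 'eef_pos': array([ 0.2688632 , -0.59117121,  0.21568012]), 'ee_rot': array([ 9.77325836e-01,  2.11739361e-01, -1.71191473e-04, -7.90543045e-04]), 'force': array([ 0.43512294, -0.13246502,  0.63918155]), 'wrist_torque': array([-0.03066738, -0.02642069,  0.00916473]), 'grasp_force': 0.0, 'gripper_width': 1.0025447310277984}
```

View pics/scene0.png

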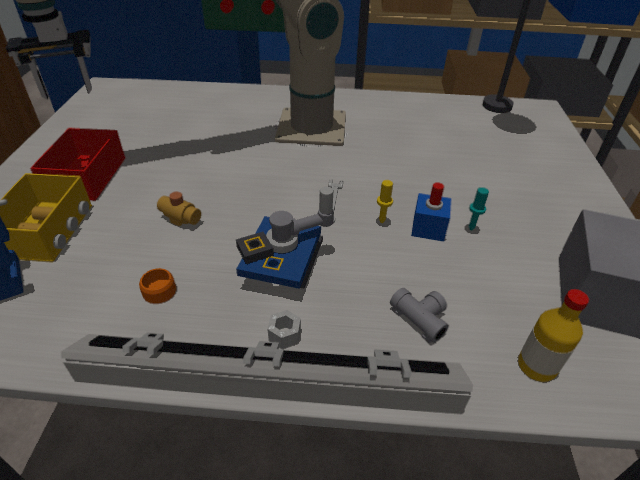

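View pics/side0.png

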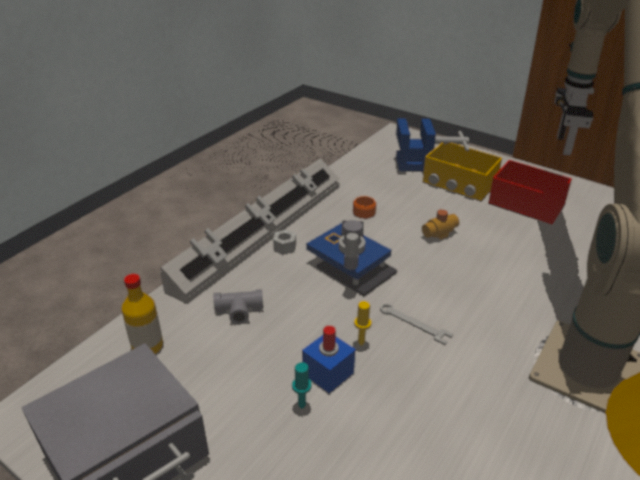

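The scene view shows the station at about (280,245), its handle at (326,203), the stand with the red pin at (435,205), and turquoise and yellow decoys on either side of the stand. I'll enlarge these areas.

Run:
```python
import cv2
i=cv2.imread('pics/scene0.png')
cv2.imwrite('pics/c1.png',cv2.resize(i[170:300,225:425],None,fx=4,fy=4,interpolation=cv2.INTER_CUBIC))
a=cv2.resize(i[170:250,370:500],None,fx=4,fy=4,interpolation=cv2.INTER_CUBIC)
cv2.imwrite('pics/c2.png',a)
```

```text
(no output)
```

View pics/c1.png

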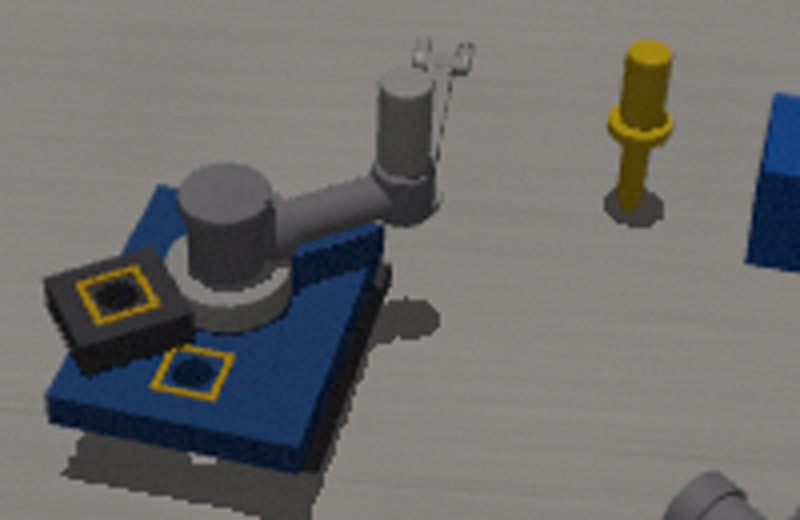

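View pics/c2.png

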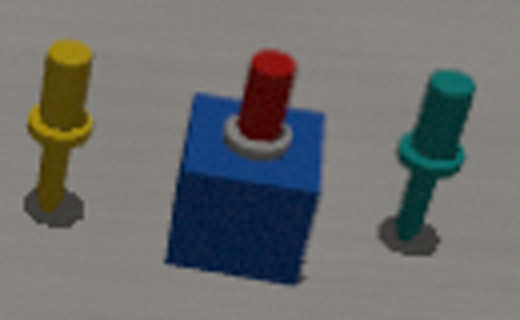

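Crop c1: ear hole (119,295), plate hole (195,373), riser top centre (226,193), handle top (405,82). Crop c2: red pin top (273,65), collar centre about (258,134).

Run:
```python
from h import *
s=dict(np.load('pics/scene0.npz'))
f1=lambda x,y:(225+(x+.5)/4-.5,170+(y+.5)/4-.5)
f2=lambda x,y:(370+(x+.5)/4-.5,170+(y+.5)/4-.5)
P={}
for n,(u,v),z in [('plate',f1(195,373),.06),('ear',f1(119,295),.082),('riser',f1(226,193),.129),('handle',f1(405,82),.167),('pintop',f2(273,65),.126),('yeltop',f1(650,53),.126-.0),('turq',f2(453,83),.126)]:
    P[n]=atz(s,u,v,z); print(n,P[n].round(4),'depthpt',atd(s,u,v).round(4))
c=[atz(s,*f2(x,y),.07)for x,y in [(196,94),(326,113),(316,192),(182,172)]]; print('stand',np.mean(c,0).round(4),[np.linalg.norm(c[i]-c[i-1]).round(3) for i in range(4)])
for a,b in [('riser','plate'),('riser','ear'),('riser','handle')]:
    d=(P[b]-P[a])[:2]; print(b,np.linalg.norm(d),np.arctan2(d[1],d[0]))
```

```text
plate [ 0.6642 -0.0192  0.06  ] depthpt [ 0.6545 -0.0211  0.0501]
ear [ 0.6345 -0.0614  0.082 ] depthpt [ 0.6249 -0.0638  0.0729]
riser [ 0.6052 -0.0093  0.129 ] depthpt [ 0.6101 -0.0085  0.1332]
handle [0.5549 0.0757 0.167 ] depthpt [0.5569 0.0758 0.1685]
pintop [0.4573 0.3179 0.126 ] depthpt [0.4586 0.3176 0.1269]
yeltop [0.4579 0.2063 0.126 ] depthpt [0.4475 0.2075 0.1187]
turq [0.4636 0.4154 0.126 ] depthpt [0.4523 0.4194 0.1181]
stand [0.4542 0.3185 0.07  ] [np.float64(0.076), np.float64(0.076), np.float64(0.076), np.float64(0.074)]
plate 0.05982398856931444 -0.1663161623405749
ear 0.05974843828158779 -1.0577456810716181
handle 0.09873850036733026 2.1049573960513728
```

Radii (60, 60 and 99 mm) and stand edges (76 mm) all agree with the given sizes. The swivel is near -0.88 rad. Next is a planning helper that prints rows for a target pose.

```bash
cat >> h.py <<'E'
def pose(psi): return R.from_euler('z',psi)*R.from_euler('x',np.pi)
def plan(wps,start=None):
    """wps: list of (x,y,z,psi,nrows); prints rounded rows in calls of 5"""
    st=manip.read_state(); p=np.array(st['eef_pos']); r=R.from_quat(st['ee_rot'])
    rows=[]
    for x,y,z,psi,n in wps:
        p0,r0=p.copy(),r; pt=np.array([x,y,z]); dv=(r0.inv()*pose(psi)).as_rotvec()
        for k in range(1,n+1):
            pg=p0+(pt-p0)*k/n; rg=r0*R.from_rotvec(dv*k/n)
            d=np.round(r.inv().apply(pg-p)*1000,1); w=np.round((r.inv()*rg).as_rotvec(),3)
            rows.append([*d,*w]); p=p+r.apply(d/1000); r=r*R.from_rotvec(w)
    for i in range(0,len(rows),5): print([float(v)+0. for q in rows[i:i+5] for v in q])
def say():
    st=manip.read_state(); e=R.from_quat(st['ee_rot']); X=e.as_matrix()
    print(round(st['time'],2),st['eef_pos'].round(4),'psi',np.arctan2(X[1,0],X[0,0]).round(3),'z',X[:,2].round(3),'F',st['force'].round(1),'w',round(st['gripper_width'],3),'g',round(st['grasp_force'],1),'q',st['qpos'].round(2))
E
python3 -c "
from h import *
say(); plan([(.555,.0765,.235,2.10,15)])"
```

```text
0.1 [ 0.2689 -0.5912  0.2157] psi 0.427 z [-0.001  0.001 -1.   ] F [ 0.4 -0.1  0.6] w 1.003 g 0.0 q [ 1.08  0.63  0.04  1.52 -0.03  1.   -0.02]
[35.8, -32.6, -1.2, 0.0, 0.0, -0.112, 39.2, -28.5, -1.3, 0.0, 0.0, -0.111, 42.1, -23.9, -1.2, 0.0, 0.0, -0.112, 44.5, -19.0, -1.2, 0.0, 0.0, -0.111, 46.4, -14.0, -1.3, 0.0, -0.001, -0.112]
[47.6, -8.7, -1.3, 0.0, 0.0, -0.111, 48.3, -3.4, -1.2, -0.001, 0.0, -0.112, 48.4, 2.0, -1.3, 0.0, 0.0, -0.111, 47.9, 7.4, -1.3, 0.0, 0.0, -0.112, 46.7, 12.6, -1.3, 0.0, 0.0, -0.112]
[45.1, 17.9, -1.3, 0.0, 0.0, -0.111, 42.7, 22.7, -1.3, 0.0, 0.0, -0.112, 40.0, 27.3, -1.2, 0.0, 0.0, -0.111, 36.7, 31.6, -1.3, 0.0, 0.0, -0.112, 33.0, 35.5, -1.3, 0.0, 0.0, -0.111]
```

apply_moves(steps=[36,-33,-1,0,0,-0.112,39,-28,-1,0,0,-0.112,42,-24,-1,0,0,-0.112,44,-19,-1,0,0,-0.111,46,-14,-1,0,0,-0.112], grip=0)

```text
time: 0.72
eef_pos: [0.364, -0.3682, 0.2214]
ee_rot: [0.88, 0.475, -0.0, -0.0]
force: [0.3, 0.1, 0.3]
gripper_width: 1.002
grasp_force: 0.0
```

apply_moves(steps=[48,-9,-1,0,0,-0.112,48,-3,-1,0,0,-0.112,48,2,-1,0,0,-0.112,48,7,-1,0,0,-0.112,47,13,-1,0,0,-0.112])

```text
time: 1.35
eef_pos: [0.4588, -0.1455, 0.2264]
ee_rot: [0.715, 0.699, -0.0, -0.0]
force: [-0.4, -0.5, 0.8]
gripper_width: 0.999
grasp_force: 0.0
```

```bash
python3 -c "
from h import *
say(); plan([(.555,.0765,.235,2.10,6),(.555,.0765,.137,2.10,4)])"
```

```text
1.35 [ 0.4588 -0.1455  0.2264] psi 1.549 z [-0. -0. -1.] F [-0.4 -0.5  0.8] w 0.999 g 0.0 q [ 0.48  0.39 -0.32  1.95  0.16  0.82  0.05]
[37.3, 15.2, -1.4, 0.0, 0.0, -0.092, 35.8, 18.6, -1.5, 0.0, 0.0, -0.092, 33.9, 21.8, -1.4, 0.0, 0.0, -0.091, 31.8, 24.8, -1.4, 0.0, 0.0, -0.092, 29.4, 27.6, -1.5, 0.0, 0.0, -0.092]
[26.7, 30.2, -1.4, 0.0, 0.0, -0.092, 0.0, 0.0, 24.5, 0.0, 0.0, 0.0, 0.0, 0.0, 24.5, 0.0, 0.0, 0.0, 0.0, 0.0, 24.5, 0.0, 0.0, 0.0, 0.0, 0.1, 24.5, 0.0, 0.0, 0.0]
```

apply_moves(steps=[37,15,-1,0,0,-0.092,36,19,-2,0,0,-0.092,34,22,-1,0,0,-0.092,32,25,-1,0,0,-0.092,29,28,-1,0,0,-0.092])

```text
time: 1.98
eef_pos: [0.5405, 0.0389, 0.2323]
ee_rot: [0.537, 0.844, -0.0, -0.0]
force: [1.1, -0.2, 0.2]
gripper_width: 0.999
grasp_force: 0.0
```

apply_moves(steps=[27,30,-1,0,0,-0.092,0,0,0,0,0,0])

```text
time: 2.22
eef_pos: [0.5565, 0.0788, 0.2332]
ee_rot: [0.496, 0.868, 0.001, -0.001]
force: [-0.1, 0.4, -1.0]
gripper_width: 0.996
grasp_force: 0.0
```

```bash
python3 -c "
from h import *
say(); s=snap('wrist','w1'); say(); plan([(.555,.0765,.137,2.10,4)])
print(s['T'].round(3).tolist())"
```

```text
2.23 [0.5565 0.0788 0.2332] psi 2.103 z [ 0.     0.003 -1.   ] F [-0.1  0.4 -1. ] w 0.996 g 0.0 q [ 0.13  0.52 -0.48  1.74  0.28  0.95  0.07]
2.27 [0.5559 0.0762 0.233 ] psi 2.1 z [-0.001  0.    -1.   ] F [ 0.2 -0.7 -0.8] w 1.002 g 0.0 q [ 0.13  0.52 -0.48  1.74  0.28  0.95  0.07]
[0.2, -0.1, 24.0, 0.0, 0.0, 0.0, 0.1, -0.2, 24.0, 0.0, 0.0, 0.0, 0.2, -0.1, 24.0, 0.0, -0.001, 0.0, 0.2, -0.1, 24.0, -0.001, 0.0, 0.0]
[[0.862, 0.486, 0.146, 0.515], [0.507, -0.826, -0.246, 0.151], [0.001, 0.286, -0.958, 0.401], [0.0, 0.0, 0.0, 1.0]]
```

View pics/w1.png

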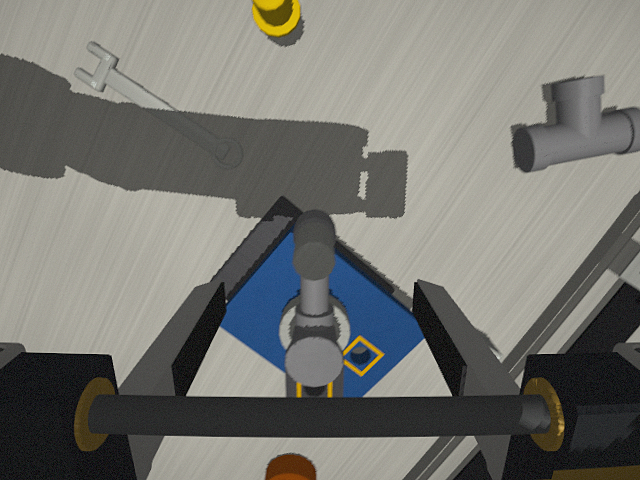

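The wrist view shows the handle top at (314,262), centred between the fingers and in line with the riser at (314,361). The plate hole is at (361,355). I'll use these to check the positions.

```bash
python3 -c "
from h import *
s=dict(np.load('pics/w1.npz'))
print(atz(s,314,262,.167),atz(s,314,361,.129),atz(s,361,355,.06))"
```

```text
[0.55550603 0.0757073  0.167     ] [ 0.6047194  -0.00941322  0.129     ] [ 0.66465136 -0.02025556  0.06      ]
```

apply_moves(steps=[0,0,24,0,0,0,0,0,24,0,0,0,0,0,24,0,0,0,0,0,24,0,0,0,0,0,0,0,0,0])

```text
time: 2.9
eef_pos: [0.5543, 0.0728, 0.1359]
ee_rot: [0.5, 0.866, -0.002, -0.001]
force: [-0.2, 0.3, 0.5]
gripper_width: 1.003
grasp_force: 0.0
```

apply_moves(steps=[0,0,0,0,0,0,0,0,0,0,0,0,0,0,0,0,0,0,0,0,0,0,0,0,0,0,0,0,0,0], grip=1, newtons=20)

```text
time: 3.52
eef_pos: [0.5562, 0.075, 0.1376]
ee_rot: [0.499, 0.867, 0.0, 0.0]
force: [0.5, -0.5, 0.8]
gripper_width: 0.507
grasp_force: 0.0
```

apply_moves(steps=[0,0,0,0,0,0,0,0,0,0,0,0,0,0,0,0,0,0,0,0,0,0,0,0])

```text
time: 4.03
eef_pos: [0.556, 0.075, 0.1375]
ee_rot: [0.499, 0.867, -0.0, -0.0]
force: [-0.5, 1.0, 0.7]
gripper_width: 0.296
grasp_force: 20.0
```

```bash
python3 -c "
from h import *
say()
C=np.array([.6048,-.0093]); p=manip.read_state()['eef_pos'][:2]-C
r=np.linalg.norm(p); t=np.arctan2(p[1],p[0]); print(r,t)
plan([(*(C+r*np.array([np.cos(a),np.sin(a)])),.137,2.10+a-t,1) for a in t+np.arange(1,11)*(2.968-t)/10])"
```

```text
4.03 [0.556  0.075  0.1375] psi 2.098 z [-0. -0. -1.] F [-0.5  1.   0.7] w 0.296 g 20.0 q [ 0.09  0.63 -0.42  1.84  0.36  0.75 -0.  ]
0.09739068288195037 2.095484380078568
[-0.4, -8.5, 0.5, 0.0, 0.0, -0.09, -0.3, -8.5, 0.0, 0.0, 0.0, -0.087, -0.3, -8.5, 0.0, 0.0, 0.0, -0.087, -0.3, -8.4, 0.0, 0.0, 0.0, -0.087, -0.4, -8.5, 0.0, 0.0, 0.0, -0.088]
[-0.3, -8.5, 0.0, 0.0, 0.0, -0.087, -0.3, -8.5, 0.0, 0.0, 0.0, -0.087, -0.4, -8.5, 0.0, 0.0, 0.0, -0.087, -0.3, -8.5, 0.0, 0.0, 0.0, -0.088, -0.3, -8.5, 0.0, 0.0, 0.0, -0.087]
```

apply_moves(steps=[-0.4,-8.5,0,0,0,-0.087,-0.3,-8.5,0,0,0,-0.087,-0.4,-8.5,0,0,0,-0.087,-0.3,-8.5,0,0,0,-0.087,-0.4,-8.5,0,0,0,-0.087])

```text
time: 4.65
eef_pos: [0.5251, 0.0468, 0.1374]
ee_rot: [0.299, 0.954, 0.001, 0.0]
force: [0.4, 1.2, -2.1]
gripper_width: 0.294
grasp_force: 20.0
```

apply_moves(steps=[-0.4,-8.5,0,0,0,-0.087,-0.3,-8.5,0,0,0,-0.087,-0.4,-8.5,0,0,0,-0.087,-0.3,-8.5,0,0,0,-0.087,0,0,0,0,0,0])

```text
time: 5.28
eef_pos: [0.5104, 0.0151, 0.1374]
ee_rot: [0.131, 0.991, -0.0, -0.0]
force: [-1.8, 0.4, -0.3]
gripper_width: 0.296
grasp_force: 20.0
```

```bash
python3 -c "
from h import *
say()
C=np.array([.6048,-.0093]); p=manip.read_state()['eef_pos'][:2]-C
r=np.linalg.norm(p); t=np.arctan2(p[1],p[0]); print(r,t)
s=snap('scene','s2')
i=s['img'][170:300,225:425,::-1]
cv2.imwrite('pics/c3.png',cv2.resize(i,None,fx=4,fy=4,interpolation=cv2.INTER_CUBIC))
"
```

```text
5.28 [0.5104 0.0151 0.1374] psi 2.88 z [-0.001 -0.    -1.   ] F [-1.8  0.4 -0.3] w 0.296 g 20.0 q [ 0.35  0.62 -0.65  1.97  0.55  0.73  0.68]
0.09745908126796678 2.889060314759821
```

View pics/c3.png

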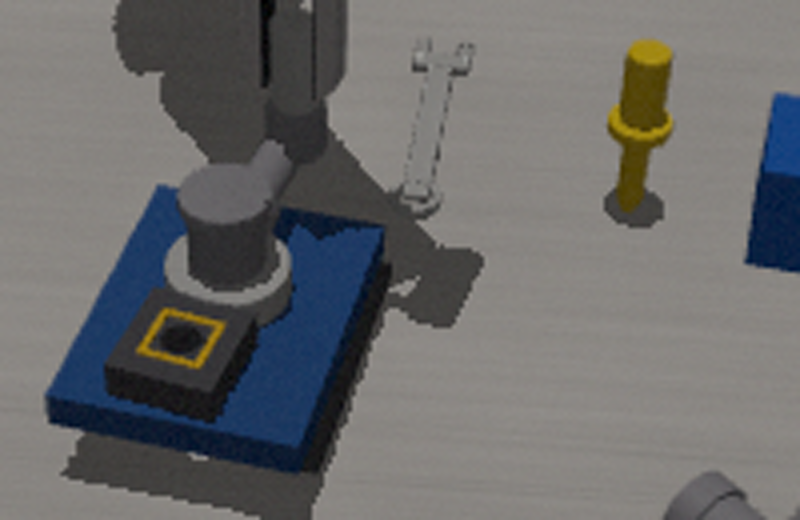

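The ear hole is now at crop (182,338), just short of lined up, so I'll work out what's left.

```bash
python3 -c "
from h import *
s=dict(np.load('pics/s2.npz'))
f1=lambda x,y:(225+(x+.5)/4-.5,170+(y+.5)/4-.5)
p=atz(s,*f1(182,338),.082);C=np.array([.6048,-.0093])
d=p[:2]-C;print(p,np.linalg.norm(d),np.arctan2(d[1],d[0]))"
```

```text
[ 0.66226708 -0.02497015  0.082     ] 0.05956524411660429 -0.2662084160928942
```

apply_moves(steps=[-0.2,-4.2,0,0,0,-0.043,-0.2,-4.2,0,0,0,-0.043,0,0,0,0,0,0,0,0,0,0,0,0,0,0,0,0,0,0])

```text
time: 5.95
eef_pos: [0.5088, 0.0076, 0.1374]
ee_rot: [0.088, 0.996, -0.0, -0.0]
force: [-1.3, 0.4, 1.0]
gripper_width: 0.294
grasp_force: 20.0
```

apply_moves(steps=[0,0,0,0,0,0,0,0,0,0,0,0,0,0,0,0,0,0,0,0,0,0,0,0,0,0,0,0,0,0], grip=0)

```text
time: 6.58
eef_pos: [0.5092, 0.0075, 0.1375]
ee_rot: [0.087, 0.996, 0.0, 0.0]
force: [-1.4, -0.2, 0.2]
gripper_width: 0.791
grasp_force: 0.0
```

apply_moves(steps=[0,0,0,0,0,0,0,0,0,0,0,0,0,0,-30,0,0,0,0,0,-40,0,0,0,0,0,-40,0,0,0])

```text
time: 7.2
eef_pos: [0.5089, 0.0075, 0.2486]
ee_rot: [0.087, 0.996, 0.0, -0.0]
force: [0.5, -0.1, -0.5]
gripper_width: 1.004
grasp_force: 0.0
```

```bash
python3 -c "
from h import *
say()
s=snap('scene','s3')
i=s['img'][200:280,240:340,::-1]
cv2.imwrite('pics/c4.png',cv2.resize(i,None,fx=6,fy=6,interpolation=cv2.INTER_CUBIC))
plan([(.4573,.3180,.2,2.975,10)])"
```

```text
7.2 [0.5089 0.0075 0.2486] psi 2.967 z [-0.  0. -1.] F [ 0.5 -0.1 -0.5] w 1.004 g 0.0 q [ 0.47  0.48 -0.79  1.85  0.41  0.98  0.9 ]
[10.8, 29.5, 5.3, 0.0, 0.001, -0.001, 10.7, 29.6, 5.3, 0.0, 0.001, -0.001, 10.7, 29.5, 5.3, 0.001, 0.0, 0.0, 10.7, 29.5, 5.3, 0.0, 0.001, -0.001, 10.7, 29.6, 5.3, 0.0, 0.001, -0.001]
[10.6, 29.6, 5.3, 0.0, 0.001, -0.001, 10.6, 29.5, 5.4, 0.0, 0.0, 0.0, 10.6, 29.6, 5.3, 0.0, 0.001, -0.001, 10.6, 29.6, 5.3, 0.001, 0.001, -0.001, 10.5, 29.6, 5.3, 0.0, 0.001, -0.001]
```

View pics/c4.png

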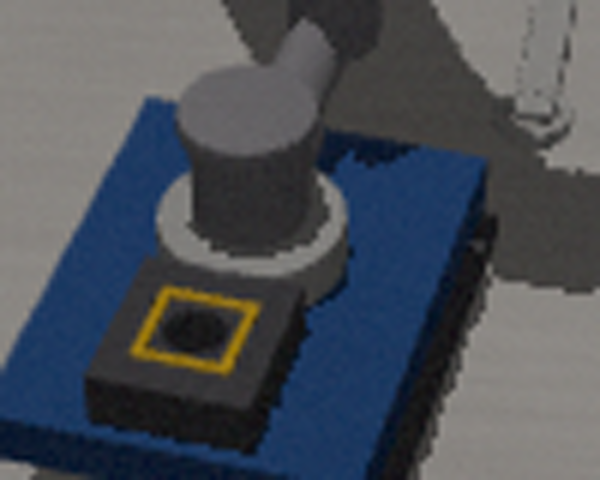

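The ear now sits parallel to the plate, with its hole at crop (195,331). I'll move above the pin.

apply_moves(steps=[11,30,5,0,0,0,11,30,5,0,0,0,11,30,5,0,0,0,11,30,5,0,0,0,11,30,5,0,0,0])

```text
time: 7.88
eef_pos: [0.4808, 0.1657, 0.2222]
ee_rot: [0.087, 0.996, -0.0, 0.0]
force: [0.6, 1.2, -0.1]
gripper_width: 1.001
grasp_force: 0.0
```

apply_moves(steps=[11,30,5,0,0,0,11,30,5,0,0,0,10,30,5,0,0,0,10,28,5,0,0,0,10,27,3,0,0,0])

```text
time: 8.5
eef_pos: [0.4547, 0.3175, 0.199]
ee_rot: [0.087, 0.996, -0.0, -0.0]
force: [0.4, 0.2, 0.1]
gripper_width: 0.999
grasp_force: 0.0
```

apply_moves(steps=[0,0,0,0,0,0,0,0,0,0,0,0])

```text
time: 8.75
eef_pos: [0.4553, 0.3155, 0.1992]
ee_rot: [0.088, 0.996, -0.001, 0.0]
force: [0.1, 0.3, -0.8]
gripper_width: 1.002
grasp_force: 0.0
```

```bash
python3 -c "
from h import *
s=dict(np.load('pics/s3.npz'));C=np.array([.6048,-.0093])
p=atz(s,240+195.5/6-.5,200+331.5/6-.5,.082);d=p[:2]-C;print(p,np.linalg.norm(d),np.arctan2(d[1],d[0]))
say()
s=snap('wrist','w2'); cv2.imwrite('pics/w2h.png',s['img'][:,:,::-1])
h=cv2.cvtColor(s['img'],cv2.COLOR_RGB2HSV); m=((h[...,0]<8)|(h[...,0]>172))&(h[...,1]>150)&(h[...,2]>60)
n,l,st,c=cv2.connectedComponentsWithStats(m.astype(np.uint8))
for k in range(1,n):
  if st[k,4]>100: print(st[k],c[k])
"
```

```text
[ 0.66364122 -0.02086535  0.082     ] 0.05996704931202104 -0.19407787900009763
8.75 [0.4553 0.3155 0.1992] psi 2.966 z [-0.    -0.001 -1.   ] F [ 0.1  0.3 -0.8] w 1.002 g 0.0 q [-0.19  0.6  -0.72  1.79  0.48  0.93  0.27]
[ 305  220   38   52 1584] [323.63194444 245.98421717]
```

View pics/w2h.png

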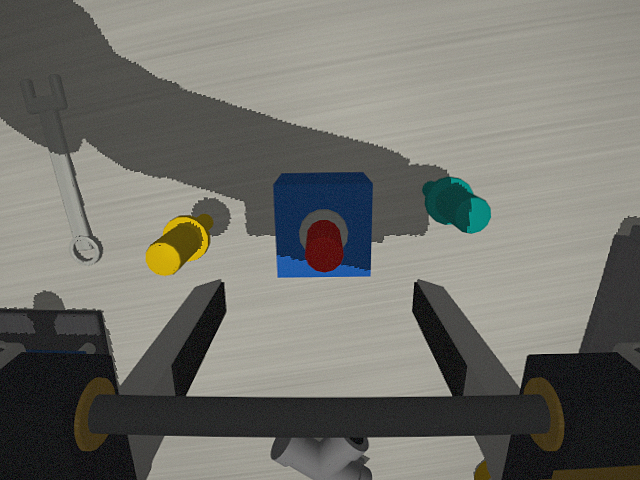

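The pin top is at (324,254) in the wrist view, with the finger paths clear of both decoys. The ear hole is about 0.02 rad off, well within tolerance.

```bash
python3 -c "
from h import *
s=dict(np.load('pics/w2.npz'))
p=atz(s,324,254,.126);print(p); print(np.mean([atz(s,u,v,.07) for u,v in [(275,183),(372,183),(371,276),(277,276)]],0))
plan([(p[0],p[1],.094,2.967,4)])"
```

```text
[0.45522689 0.31848443 0.126     ]
[0.45558113 0.31883211 0.07      ]
[0.2, 0.8, 26.3, 0.0, 0.0, 0.0, 0.2, 0.9, 26.3, -0.001, 0.0, -0.001, 0.3, 0.8, 26.4, 0.0, 0.0, 0.0, 0.2, 0.8, 26.3, 0.0, 0.0, -0.001]
```

apply_moves(steps=[0,1,26,0,0,0,0,1,26,0,0,0,0,0.5,26,0,0,0,0,0,26,0,0,0,0,0,0,0,0,0])

```text
time: 9.43
eef_pos: [0.4551, 0.3167, 0.0941]
ee_rot: [0.088, 0.996, -0.002, -0.001]
force: [0.0, 1.6, -0.0]
gripper_width: 1.002
grasp_force: 0.0
```

apply_moves(steps=[0,0,0,0,0,0,0,0,0,0,0,0,0,0,0,0,0,0,0,0,0,0,0,0,0,0,0,0,0,0], grip=1, newtons=30)

```text
time: 10.05
eef_pos: [0.4555, 0.3191, 0.0956]
ee_rot: [0.087, 0.996, 0.0, 0.0]
force: [-0.4, 0.6, 0.8]
gripper_width: 0.502
grasp_force: 0.0
```

apply_moves(steps=[0,0,0,0,0,0,0,0,0,0,0,0,0,0,0,0,0,0,0,0,0,0,0,0,0,0,0,0,0,0])

```text
time: 10.68
eef_pos: [0.4554, 0.319, 0.0955]
ee_rot: [0.087, 0.996, -0.0, -0.0]
force: [0.6, -1.0, 0.3]
gripper_width: 0.27
grasp_force: 30.0
```

```bash
python3 -c "
from h import *
say()"
```

```text
10.68 [0.4554 0.319  0.0955] psi 2.967 z [-0. -0. -1.] F [ 0.6 -1.   0.3] w 0.27 g 30.0 q [-0.27  0.73 -0.62  1.88  0.62  0.73  0.15]
```

apply_moves(steps=[0,0,-20,0,0,0,0,0,-25,0,0,0,0,0,-25,0,0,0,0,0,-25,0,0,0,0,0,-25,0,0,0])

```text
time: 11.3
eef_pos: [0.4552, 0.3186, 0.2159]
ee_rot: [0.087, 0.996, -0.0, -0.0]
force: [0.6, -0.2, -2.4]
gripper_width: 0.271
grasp_force: 30.0
```

```bash
python3 -c "
from h import *
say(); plan([(.664,-.020,.2155,2.967,15)])"
```

```text
11.3 [0.4552 0.3186 0.2159] psi 2.967 z [-0.001 -0.001 -1.   ] F [ 0.6 -0.2 -2.4] w 0.271 g 30.0 q [-0.19  0.58 -0.74  1.77  0.47  0.97  0.28]
[-17.6, -19.8, 0.0, 0.0, 0.0, 0.0, -17.7, -19.8, 0.1, 0.0, 0.0, 0.0, -17.6, -19.8, 0.0, 0.0, 0.0, 0.0, -17.6, -19.8, 0.0, 0.0, 0.0, 0.0, -17.7, -19.9, 0.1, 0.0, 0.0, 0.0]
[-17.6, -19.8, 0.0, 0.0, 0.0, 0.0, -17.6, -19.8, 0.0, 0.0, 0.0, 0.0, -17.7, -19.8, 0.1, 0.0, 0.0, 0.0, -17.6, -19.8, 0.0, 0.0, 0.0, 0.0, -17.6, -19.8, 0.0, 0.0, 0.0, 0.0]
[-17.7, -19.8, 0.1, -0.001, 0.0, 0.0, -17.6, -19.8, 0.0, 0.0, 0.0, 0.0, -17.6, -19.9, 0.0, 0.0, 0.0, 0.0, -17.7, -19.8, 0.0, 0.0, -0.001, 0.0, -17.6, -19.8, 0.0, 0.0, 0.0, 0.0]
```

apply_moves(steps=[-17.6,-19.8,0,0,0,0,-17.6,-19.8,0,0,0,0,-17.6,-19.8,0,0,0,0,-17.6,-19.8,0,0,0,0,-17.6,-19.8,0,0,0,0])

```text
time: 11.92
eef_pos: [0.525, 0.2052, 0.2151]
ee_rot: [0.087, 0.996, -0.0, -0.0]
force: [0.8, 1.2, -3.0]
gripper_width: 0.272
grasp_force: 30.0
```

apply_moves(steps=[-17.6,-19.8,0,0,0,0,-17.6,-19.8,0,0,0,0,-17.6,-19.8,0,0,0,0,-17.6,-19.8,0,0,0,0,-17.6,-19.8,0,0,0,0])

```text
time: 12.55
eef_pos: [0.5944, 0.0925, 0.215]
ee_rot: [0.087, 0.996, -0.0, -0.0]
force: [-0.5, 0.0, -2.9]
gripper_width: 0.268
grasp_force: 30.0
```

apply_moves(steps=[-17.6,-19.8,0,0,0,0,-17.6,-19.8,0,0,0,0,-17.6,-19.8,0,0,0,0,-17.6,-19.8,0,0,0,0,-17.6,-19.8,0,0,0,0])

```text
time: 13.18
eef_pos: [0.6637, -0.0203, 0.2148]
ee_rot: [0.087, 0.996, -0.0, -0.001]
force: [0.3, -0.2, -2.4]
gripper_width: 0.271
grasp_force: 30.0
```

apply_moves(steps=[0,0,0,0,0,0,0,0,0,0,0,0,0,0,0,0,0,0])

```text
time: 13.55
eef_pos: [0.6632, -0.0176, 0.2156]
ee_rot: [0.086, 0.996, 0.0, -0.0]
force: [-0.2, 0.5, -2.3]
gripper_width: 0.273
grasp_force: 30.0
```

```bash
python3 -c "
from h import *
say()
s=snap('scene','s5'); say(); plan([(.664,-.020,.18,2.967,2)])
i=s['img'][190:280,230:350,::-1]
cv2.imwrite('pics/c5.png',cv2.resize(i,None,fx=6,fy=6,interpolation=cv2.INTER_CUBIC))"
```

```text
13.55 [ 0.6632 -0.0176  0.2156] psi 2.969 z [-0.     0.001 -1.   ] F [-0.2  0.5 -2.3] w 0.273 g 30.0 q [ 0.38  0.74 -0.72  1.46  0.51  1.13  0.97]
13.6 [ 0.6633 -0.0179  0.2157] psi 2.969 z [-0.  0. -1.] F [ 0.9  0.8 -2.2] w 0.273 g 30.0 q [ 0.38  0.74 -0.72  1.46  0.51  1.13  0.97]
[-0.5, -1.0, 17.8, 0.0, 0.0, 0.001, -0.6, -1.0, 17.9, 0.0, 0.0, 0.001]
```

View pics/c5.png

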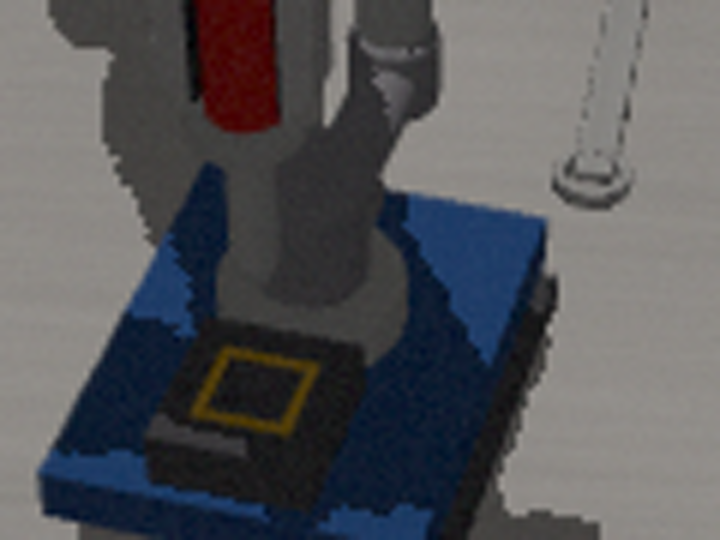

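The pin hangs above the ear hole, which is framed at crop (255,390). I'll centre it and then go down in small steps, watching the force.

apply_moves(steps=[-0.5,1,20,0,0,0,0,1,20,0,0,0,0,0,0,0,0,0,0,0,0,0,0,0,0,0,0,0,0,0])

```text
time: 14.22
eef_pos: [0.6651, -0.0173, 0.1761]
ee_rot: [0.087, 0.996, 0.0, 0.001]
force: [0.1, 0.3, -1.7]
gripper_width: 0.271
grasp_force: 30.0
```

```bash
python3 -c "
from h import *
say(); plan([(.664,-.020,.17,2.967,1)])"
```

```text
14.22 [ 0.6651 -0.0173  0.1761] psi 2.967 z [ 0.001  0.    -1.   ] F [ 0.1  0.3 -1.7] w 0.271 g 30.0 q [ 0.36  0.78 -0.7   1.5   0.54  1.06  0.94]
[0.6, -2.9, 6.1, 0.0, 0.001, 0.0]
```

apply_moves(steps=[0.6,-2.9,2,0,0,0,0,0,0,0,0,0,0,0,0,0,0,0])

```text
time: 14.6
eef_pos: [0.6636, -0.0203, 0.1736]
ee_rot: [0.087, 0.996, 0.0, 0.0]
force: [-0.4, 0.0, -3.3]
gripper_width: 0.273
grasp_force: 30.0
```

```bash
python3 -c "
from h import *
say(); s=snap('side','d6')
say(); plan([(.664,-.020,.17,2.967,1)])
i=s['img'][190:310,290:410,::-1]
cv2.imwrite('pics/c6.png',cv2.resize(i,None,fx=5,fy=5,interpolation=cv2.INTER_CUBIC))"
```

```text
14.6 [ 0.6636 -0.0203  0.1736] psi 2.967 z [ 0.  0. -1.] F [-0.4  0.  -3.3] w 0.273 g 30.0 q [ 0.37  0.78 -0.7   1.51  0.55  1.06  0.94]
14.65 [ 0.6636 -0.0202  0.1736] psi 2.967 z [ 0.  0. -1.] F [-0.  -0.2 -2.4] w 0.273 g 30.0 q [ 0.37  0.78 -0.7   1.51  0.55  1.06  0.94]
[-0.4, 0.3, 3.6, 0.0, 0.0, 0.0]
```

Centred to within 0.5 mm, so I'll start the insertion.

apply_moves(steps=[-0.2,0,5,0,0,0,0,0,5,0,0,0,0,0,5,0,0,0,0,0,0,0,0,0])

```text
time: 15.15
eef_pos: [0.6633, -0.0203, 0.1578]
ee_rot: [0.087, 0.996, -0.0, -0.001]
force: [0.3, 0.1, -3.0]
gripper_width: 0.272
grasp_force: 30.0
```

apply_moves(steps=[0,0,4,0,0,0,0,0,4,0,0,0,0,0,0,0,0,0])

```text
time: 15.52
eef_pos: [0.6635, -0.0203, 0.15]
ee_rot: [0.087, 0.996, -0.0, -0.0]
force: [-0.2, -0.0, -1.8]
gripper_width: 0.27
grasp_force: 30.0
```

apply_moves(steps=[0,0,4,0,0,0,0,0,4,0,0,0,0,0,4,0,0,0,0,0,0,0,0,0])

```text
time: 16.02
eef_pos: [0.6634, -0.0203, 0.138]
ee_rot: [0.087, 0.996, -0.0, -0.0]
force: [-0.5, -0.6, -1.9]
gripper_width: 0.271
grasp_force: 30.0
```

apply_moves(steps=[0,0,4,0,0,0,0,0,4,0,0,0,0,0,4,0,0,0,0,0,4,0,0,0,0,0,0,0,0,0])

```text
time: 16.65
eef_pos: [0.6635, -0.0203, 0.122]
ee_rot: [0.087, 0.996, -0.0, -0.0]
force: [0.1, 0.2, -1.8]
gripper_width: 0.27
grasp_force: 30.0
```

apply_moves(steps=[0,0,4,0,0,0,0,0,4,0,0,0,0,0,4,0,0,0,0,0,0,0,0,0])

```text
time: 17.15
eef_pos: [0.6634, -0.0203, 0.11]
ee_rot: [0.087, 0.996, -0.0, -0.0]
force: [-0.9, -0.1, -1.2]
gripper_width: 0.274
grasp_force: 30.0
```

apply_moves(steps=[0,0,1,0,0,0,0,0,1,0,0,0,0,0,1,0,0,0,0,0,0,0,0,0])

```text
time: 17.65
eef_pos: [0.6638, -0.0202, 0.1075]
ee_rot: [0.087, 0.996, 0.0, 0.0]
force: [-0.3, -0.3, -2.8]
gripper_width: 0.271
grasp_force: 30.0
```

apply_moves(steps=[0,0,0.7,0,0,0,0,0,0.7,0,0,0,0,0,0,0,0,0])

```text
time: 18.02
eef_pos: [0.6638, -0.0202, 0.1074]
ee_rot: [0.087, 0.996, -0.0, 0.0]
force: [-3.0, -0.4, 6.0]
gripper_width: 0.273
grasp_force: 30.0
```

The collar is seated: the tool stopped at the predicted 0.1074 and the force reversed. I'll release, lift off and check.

apply_moves(steps=[0,0,0,0,0,0,0,0,0,0,0,0,0,0,0,0,0,0,0,0,0,0,0,0,0,0,0,0,0,0], grip=0)

```text
time: 18.65
eef_pos: [0.6638, -0.0202, 0.106]
ee_rot: [0.087, 0.996, 0.0, 0.0]
force: [0.8, 0.0, -0.0]
gripper_width: 0.769
grasp_force: 0.0
```

apply_moves(steps=[0,0,0,0,0,0,0,0,0,0,0,0,0,0,-20,0,0,0,0,0,-40,0,0,0,0,0,-40,0,0,0])

```text
time: 19.27
eef_pos: [0.6639, -0.02, 0.2086]
ee_rot: [0.087, 0.996, 0.0, 0.0]
force: [0.7, 0.4, 0.2]
gripper_width: 1.0
grasp_force: 0.0
```

apply_moves(steps=[0,0,-40,0,0,0,0,0,-40,0,0,0,0,0,0,0,0,0])

```text
time: 19.65
eef_pos: [0.6657, -0.0192, 0.2914]
ee_rot: [0.087, 0.996, 0.001, 0.004]
force: [0.3, 0.3, 0.3]
gripper_width: 1.0
grasp_force: 0.0
```

```bash
python3 -c "
from h import *
say()
s=snap('scene','s7')
i=s['img'][180:300,230:350,::-1]
cv2.imwrite('pics/c7.png',cv2.resize(i,None,fx=5,fy=5,interpolation=cv2.INTER_CUBIC))"
```

```text
19.65 [ 0.6657 -0.0192  0.2914] psi 2.967 z [ 0.008  0.001 -1.   ] F [0.3 0.3 0.3] w 1.0 g 0.0 q [ 0.39  0.68 -0.75  1.36  0.46  1.27  1.01]
```

View pics/c7.png

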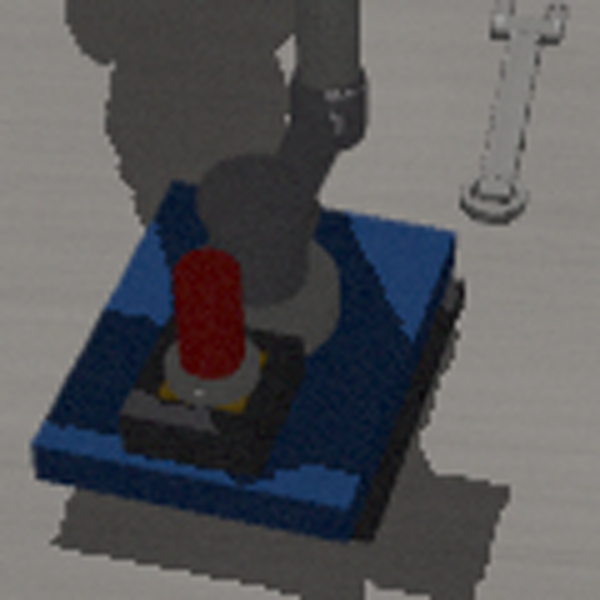

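The pin stands upright, its collar (crop 210,375) flat on the ear, and the gripper is clear above it. Handing in.

```bash
python3 -c "
from plant import close_job
print(close_job())"
```

```text
the job is handed in; nothing more can be done
None
```

I turned the swivel into line, pushed the red pin down through both holes until its collar sat on the ear, let go, and handed the job in at about 20 s; no verdict was shown.

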